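# Set the hole punch's click wheel, then stroke the lever

## Task

Get the hole punch ready for the red pattern: with a fingertip, lightly flick the edge of its star-shaped thumbwheel counter-clockwise (seen from above), click by click, until the red tooth rests at the yellow pointer, and do not go past it. Then press the punch's lever all the way down to its stop from above and let it rise again. Only touch: nothing is to be gripped, lifted or carried, the punch stays where it is, and everything else on the desk is left alone.

Things in the scene. Friction and masses are not known exactly. Their poses are not given: they have to be found in the camera images.
- punch: Dark green cast-iron hole punch, 3 kg, standing loose on the desk by its weight. Base plate 160 (x) x 290 (y) x 30 mm high. Origin: centre of its underside. Its z is up; the lever points along its -x; thumbwheel at its -y end (centre at 0, -85 mm), punch head at its +y end (x -20 to 80, y 35 to 125, up to 125 mm high), which carries the lever.
- index_wheel (a joint): Angle in rad of the flat star-shaped thumbwheel about its upright axis, counter-clockwise from above positive; 0 when the red tooth rests at the yellow pointer. It clicks: a spring draws it to the nearest multiple of 60 degrees (1.047 rad), crests half-way between; pushing a tooth over a crest takes 3 to 6 N at its end, then it snaps to the next rest. It starts 2, 3 or 4 clicks below 0 (rarely it hangs on a crest until touched). Stops at -4.7 and 1.6.
- wheel_centre (a point): Centre of the thumbwheel's upper face, on its axis, 60 mm above the desk. Grey hub of radius 27 mm with six radial teeth 8 mm wide reaching to radius 48 mm, 60 degrees apart, one red and five white; hub and teeth are 14 mm thick, their underside 16 mm above the punch's base plate. At rest, teeth point along the punch's -x (the pointer), +x and every 60 degrees, so the middle of a gap faces the punch's -y side.
- red_tooth (a point): Upper edge of the outer end of the red tooth, at radius 48 mm.
- pointer (a point): Inner end of the yellow pointer, a 22 x 7 x 8 mm bar on the base plate on the wheel's -x side (punch's frame), 55 mm from the wheel's axis, 38 mm above the desk, lower than the teeth.
- lever (a joint): Angle in rad of the punch's lever: 0 up at rest, 0.40 down at its stop. It springs back up by itself; pressing on the pad takes about 7 N at first and 12 N at the stop, which is hard.
- lever_pad (a point): Middle of the top of the black rubber pad near the lever's free end, 70 mm long (along the lever) x 36 mm wide; moves with the lever. The lever's pivot is 155 mm from it along the punch's +x and 57 mm below it when the lever is up, so the pad then leans 0.28 rad, free end up. The pad sinks about 65 mm on the way to the stop, where it leans 0.12 rad the other way.
- stapler: Bystander: beige and black plastic stapler, 140 x 36 x 57 mm, origin under its centre.
- tape: Bystander: steel tape dispenser, 150 x 60 x 95 mm, origin under its centre.
- pen_cup: Bystander: blue ceramic pen cup with pens, 80 mm across, 155 mm high with pens, origin under its centre.
- clip_a: Bystander: clear acrylic binder clip, 55 x 12 x 15 mm, lying flat, origin under its centre.
- clip_b: Bystander: second clear acrylic binder clip, the same size.
- mug: Bystander: white mug, 80 mm across, 90 mm high, origin under its centre.

How it is judged:
By the outcome, as a careful person would: the job done as asked, in the order asked, and still so for the second after the job is handed in, with the robot touching nothing.
It also fails if it takes over 72 s, if anything falls off the work surface, if the arm or the gripper's body presses on something with over 40 N, if the wrist force passes 120 N, or if a joint passes its speed limit or range.

## Robot

A 6-joint arm with a two-finger parallel gripper is mounted at the origin on the work surface. World frame = base frame: x ahead of the robot, y to its left, z up, the work surface at z = 0. Lengths are in m, angles in rad, forces in N, time in s.
With the tool pointing down it reaches from about 0.3 to 0.875 m from the base axis. Payload 6.4 kg.
Tool frame: the origin (TCP) lies between the finger pads; the fingertips stand ctrl.tip_extent ahead of it and the grasp point (between the pads) is the TCP (ctrl.tip_extent is the distance from the TCP to the fingertips, in m); z points along the fingers, y is the line along which they close (so a half turn about z gives the same grasp; the last joint's range is limited). The gripper opens to 85 mm and grips with 20 to 120 N. Pads are 22 mm wide; open, the fingers measure 114 mm over their backs; the gripper's body (76 mm by 85 mm) begins 54 mm behind the grasp point. The pads swing forward as they close: fully open they stand 13 mm farther back than shut.
Start: joints at [-1.358, 0.181, 1.607, -0, 1.354, -0.206], TCP at [0.234, -0.525, 0.25] pointing down, gripper open.
Joint ranges: [-2.99, 2.99], [-0.89, 2.07], [0.3, 2.58], [-1.14, 4.28], [0, 2.63], [-3.12, 3.12]. Speed limits (rad/s): [2.57, 2.57, 3.01, 3.14, 3.14, 3.14].

## Interface

Orientations are given as a unit quaternion [w, x, y, z].
In Python, from bench import ctrl gives the robot as it stands.
- The arm moves only by the tool send_rows, never from a script. Its arguments are lists of equal length, an entry for each row: "dr": the turn, a rotation vector about the tool's x, y, z in units of 6 degrees (1.0 is 6 degrees), a list of three; "xyz": the shift along the tool's x, y, z in cm, a list of three; "jaw": the opening in per cent of the stroke, from 0 (shut) to 100 (fully open). In form: {"dr": [[wx, wy, wz], ...], "xyz": [[dx, dy, dz], ...], "jaw": [jaw, ...]}. A call has exactly 8 rows; each row is the pose to reach, as a shift and turn from the pose commanded when the call began, along the tool's axes at that moment; what a row does not reach only later rows make up. A row lasts 1/8 s, in which the tool goes at most 62.5 mm and 10.7 degrees, less where a joint would pass 70% of its speed; a pose out of reach is approached as far as the arm can. A call with a gripper value outside its range is refused whole. The fingers move at their own pace and stop on an object; the grip force is fixed at half the most. Time passes only in rows, so rows that repeat a pose let the fingers close, or fill a call up. It gives the time, the measured TCP pose, the force, the opening and the grip force at its end, in the units of the state.
- ctrl.get_obs(): the state, without advancing time (a new reading comes with each control period).
- ctrl.camera(name): name is "side" or "top" or "wrist"; returns the picture (400x640x3 uint8, red, green, blue); there is no depth.
- ctrl.calibration(name): a dict with "camera_matrix" (3x3 intrinsics, pixels), "D" ([k1, k2, p1, p2, k3] as OpenCV has them; the pictures are not rectified), "world_from_camera" (4x4, takes a point from camera to world coordinates). Camera axes: x right, y up, looking along -z (the intrinsics and any distortion apply to the point x, -y, -z); pixel columns grow to the right and rows downward; lengths in m; the calibration is good to about 2 mm. A picture is of the moment at which its call begins: read the wrist's pose just before it. calibration takes no time and is no camera call; for the wrist camera it gives the pose at the moment of the call.
- ctrl.hand_in(): hands the job in; it is judged then, once.
The state is a dict: "time_s": time; "q": joint angles; "dq": joint speeds; "joint_efforts": joint torques, N m; "eef_pos": TCP position; "eef_rot": TCP orientation; "wrist_force": force on the tool from outside, world axes, zero at the start; "torque": the same for the moment, N m; "opening": opening from 0.0 (shut) to 1.0 (fully open); "grasp_force": force on a finger pad.
Only numpy, scipy, OpenCV 4.12 (cv2) and the standard library are available. Lean on these libraries where they do the work, as an engineer would, in place of code of your own. Each camera call takes 0.05 s, during which the arm holds its last target. There are 200 camera calls.

## Working session

There is one attempt and no reset: what is moved stays moved. The work goes in short steps, Python scripts to look and compute and a tool call to move; the robot and the scene stay as the last step left them, time stands still between calls to the robot, and variables do not carry over. Pictures are saved under pics/ and viewed, at most 10 in all, crops included, and the job is handed in when it is done.

Besides the shell and the picture viewer there is one more tool, called after "Call:" by a JSON object that holds its "api" and its "payload", one argument or row to a line. send_rows: Moves the arm, as the interface text tells. Its arguments: {"type":"object","properties":{"dr":{"type":"array","items":{"type":"array","items":{"type":"number"}}},"xyz":{"type":"array","items":{"type":"array","items":{"type":"number"}}},"jaw":{"type":"array","items":{"type":"number"}}},"required":["dr","xyz","jaw"]}

```bash
ls; mkdir -p pics; cat > h.py <<'E'
import numpy as np, cv2
from bench import ctrl
def snap(name,fn):
    im=ctrl.camera(name); cv2.imwrite('pics/'+fn,im[:,:,::-1]); return im
def ray(c,uv):
    K=np.array(c['camera_matrix']);D=np.array(c['D']);T=np.array(c['world_from_camera'])
    p=cv2.undistortPoints(np.array([[uv]],float),K,D)[0,0]
    return T[:3,3],T[:3,:3]@np.array([p[0],-p[1],-1.])
def atz(c,uv,z):
    o,d=ray(c,uv); return o+d*(z-o[2])/d[2]
def proj(c,P):
    T=np.linalg.inv(np.array(c['world_from_camera']));P=np.atleast_2d(P)
    q=P@T[:3,:3].T+T[:3,3]; q=q*[1,-1,-1]
    return cv2.projectPoints(q,np.zeros(3),np.zeros(3),np.array(c['camera_matrix']),np.array(c['D']))[0][:,0]
E
python3 - <<'E'
from h import *
snap('top','top1.png');snap('side','side1.png')
o=ctrl.get_obs();print(o['eef_pos'],o['eef_rot'],ctrl.tip_extent,o['time_s'],o['wrist_force'])
for n in('top','side'):print(np.round(ctrl.calibration(n)['world_from_camera'],3))
E
```

```text
pics
[ 0.23374296 -0.52483773  0.249458  ] [-8.04500477e-04  9.78157853e-01  2.07861896e-01 -1.29886246e-05] 0.019 0.1 [-0.16687568  0.12815212 -0.16493488]
[[ 0.028  0.991 -0.13   0.395]
 [-0.999  0.026 -0.018 -0.014]
 [-0.015  0.13   0.991  1.11 ]
 [ 0.     0.     0.     1.   ]]
[[-0.715  0.51  -0.478 -0.124]
 [-0.699 -0.527  0.483  0.667]
 [-0.005  0.68   0.733  1.132]
 [ 0.     0.     0.     1.   ]]
```

View pics/top1.png

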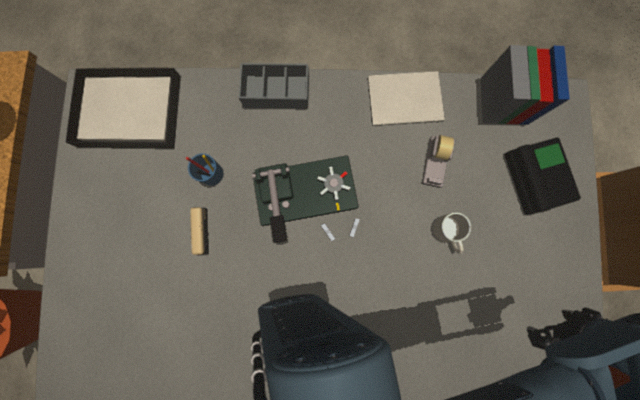

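View pics/side1.png

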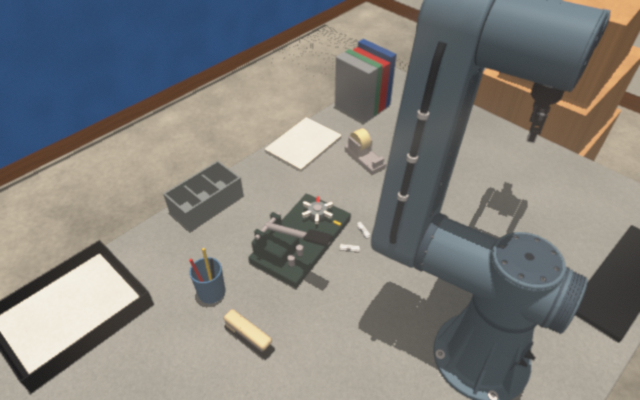

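The top view shows the punch at about (305,190), with the wheel near (335,183), the pointer near (338,206) and the pad near (279,230). The red tooth is at the upper right of the wheel. I'll enlarge it.

```bash
python3 - <<'E'
from h import *
im=cv2.imread('pics/top1.png')[140:260,240:400]
cv2.imwrite('pics/top1c.png',cv2.resize(im,None,fx=5,fy=5,interpolation=cv2.INTER_CUBIC))
E
```

```text
(no output)
```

View pics/top1c.png

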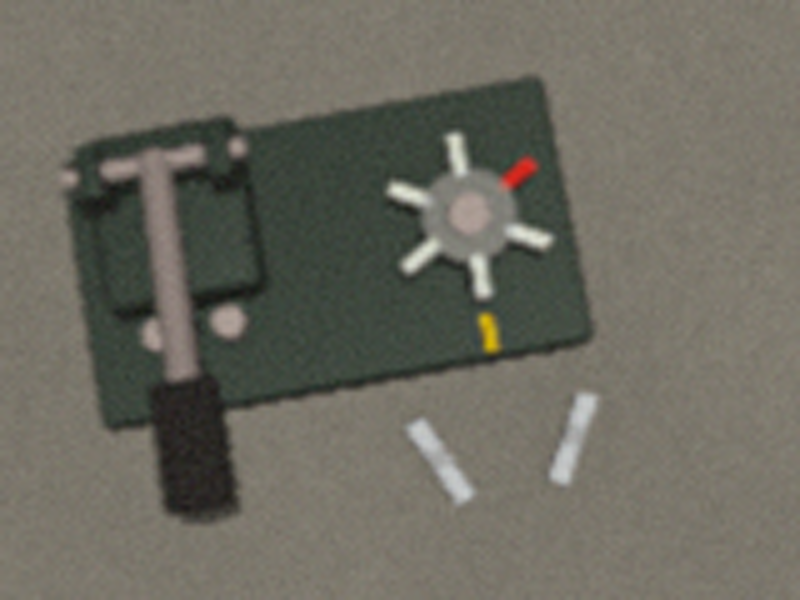

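The crop shows the wheel hub at (468,213), the yellow pointer at (489,332) and the red tooth about 120° counter-clockwise from the pointer. That means the wheel is at −4 clicks. The pad's centre is near (195,445).

```bash
cat >> h.py <<'E'
def tri(rs):
    A=np.zeros((3,3));b=np.zeros(3)
    for o,d in rs:
        d=d/np.linalg.norm(d);M=np.eye(3)-np.outer(d,d);A+=M;b+=M@o
    return np.linalg.solve(A,b)
E
python3 - <<'E'
from h import *
t=ctrl.calibration('top');s=ctrl.calibration('side')
f=lambda u,v:((u+.5)/5-.5+240,(v+.5)/5-.5+140)
for n,p,z in[('wheel',(468,213),.06),('red end',(535,163),.06),('ptr in',(485,315),.038),('ptr out',(491,352),.038),('cRT',(540,78),.03),('cRB',(592,340),.03),('cLB',(108,428),.03),('clip',(438,460),.01),('clip2',(575,438),.01)]:
    print(n,np.round(atz(t,f(*p),z),4))
a=atz(t,f(540,78),.03);b=atz(t,f(592,340),.03);c=atz(t,f(108,428),.03)
print(np.linalg.norm(a-b),np.linalg.norm(b-c),np.arctan2(*(a-b)[[1,0]]),np.arctan2(*(-(c-b)[[0]]).tolist(),(c-b)[1]))
im=cv2.imread('pics/side1.png')[180:290,235:375]
cv2.imwrite('pics/side1c.png',cv2.resize(im,None,fx=5,fy=5,interpolation=cv2.INTER_CUBIC))
E
```

```text
wheel [ 0.5768 -0.034   0.06  ]
red end [ 0.6066 -0.0715  0.06  ]
ptr in [ 0.5214 -0.0456  0.038 ]
ptr out [ 0.5002 -0.0495  0.038 ]
cRT [ 0.6637 -0.0752  0.03  ]
cRB [ 0.5094 -0.108   0.03  ]
cLB [0.4509 0.1701 0.03  ]
clip [ 0.4387 -0.0209  0.01  ]
clip2 [ 0.4537 -0.1006  0.01  ]
0.157745586065416 0.28410335642853096 0.20929871344151404 0.20738398999871155
```

View pics/side1c.png

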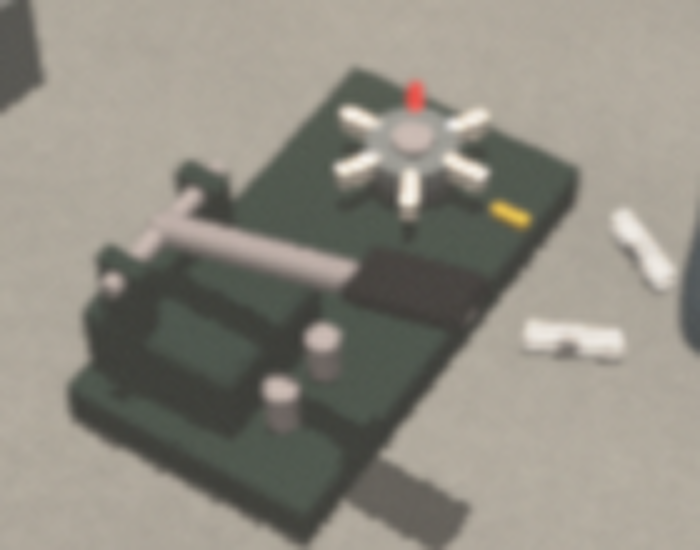

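The side crop shows the wheel hub's centre at (412,136), the pad's top at about (417,285) and the pointer at (510,215).

```bash
python3 - <<'E'
from h import *
t=ctrl.calibration('top');s=ctrl.calibration('side')
f=lambda u,v:((u+.5)/5-.5+240,(v+.5)/5-.5+140)
g=lambda u,v:((u+.5)/5-.5+235,(v+.5)/5-.5+180)
print('wheel side',atz(s,g(412,138),.06),'tri',tri([ray(t,f(468,213)),ray(s,g(412,136))]))
P=tri([ray(t,f(195,445)),ray(s,g(417,285))]);print('pad',P)
W=np.array([.577,-.034]);y=.208;R=np.array([[np.cos(y),-np.sin(y)],[np.sin(y),np.cos(y)]])
O=W-R@[0,-.085];print('O',O,'pad in punch',R.T@(P[:2]-O))
print('ptr side',atz(s,g(492,208),.038),'ptr expect',W+R@[-.055,0])
from scipy.spatial.transform import Rotation as Ro
q=ctrl.get_obs()['eef_rot'];T=Ro.from_quat([*q[1:],q[0]]).as_matrix();print(np.round(T,3))
E
```

```text
wheel side [ 0.57653458 -0.0334511   0.06      ] tri [ 0.5767254  -0.03390336  0.06115689]
pad [0.43706004 0.10305709 0.16421353]
O [0.55944721 0.0491679 ] pad in punch [-0.10862092  0.07800102]
ptr side [ 0.51971244 -0.04075936  0.038     ] ptr expect [ 0.52318548 -0.04535769]
[[ 0.914  0.407 -0.   ]
 [ 0.407 -0.914  0.002]
 [ 0.    -0.002 -1.   ]]
```

Call:
{"api": "send_rows", "payload": {
  "dr": [
    [0,0,0],
    [0,0,0],
    [0,0,0],
    [0,0,0],
    [0,0,0],
    [0,0,0],
    [0,0,0],
    [0,0,0]
  ],
  "xyz": [
    [5,-3,0],
    [10,-6,0],
    [15,-9,0],
    [20,-12,0],
    [25,-15,0],
    [30,-18,0],
    [35,-21,0],
    [40,-24,0]
  ],
  "jaw": [92,92,92,92,92,92,92,92]
}}

```text
time_s: 1.1
eef_pos: [0.5024, -0.1416, 0.2501]
eef_rot: [-0.0, 0.978, 0.208, -0.0]
wrist_force: [0.7, -0.4, -0.1]
opening: 0.919
grasp_force: 0.0
```

Call:
{"api": "send_rows", "payload": {
  "dr": [
    [0,0,1.5],
    [0,0,3],
    [0,0,4.5],
    [0,0,6],
    [0,0,7.5],
    [0,0,9],
    [0,0,10.5],
    [0,0,12]
  ],
  "xyz": [
    [2.3,-1.4,1],
    [4.6,-2.8,2],
    [6.9,-4.2,3],
    [9.2,-5.6,4],
    [11.3,-6.9,6],
    [11.3,-6.9,8],
    [11.3,-6.9,10],
    [11.3,-6.9,11]
  ],
  "jaw": [92,92,92,92,92,92,92,92]
}}

```text
time_s: 2.1
eef_pos: [0.5758, -0.0339, 0.1384]
eef_rot: [0.0, 0.913, -0.409, -0.001]
wrist_force: [-0.3, -0.6, -0.6]
opening: 0.919
grasp_force: 0.0
```

```bash
python3 - <<'E'
from h import *
from scipy.spatial.transform import Rotation as Ro
o=ctrl.get_obs();q=o['eef_rot'];T=Ro.from_quat([*q[1:],q[0]]).as_matrix();p=np.array(o['eef_pos'])
print(p,np.round(T,3),o['opening'],o['time_s'],o['q'],o['wrist_force'],ctrl.tip_extent)
s=ctrl.calibration('side');im=snap('side','side2.png')
x0,y0=250,110
w=[.577,-.034,p[2]]-p;print('err tool',T.T@w)
for d in(.006,.019):
  for sg in(-1,1):
    print(d,sg,proj(s,p+T@[0,sg*.046,d])[0])
cv2.imwrite('pics/side2c.png',cv2.resize(im[120:240,250:400,::-1],None,fx=5,fy=5,interpolation=cv2.INTER_CUBIC))
snap('wrist','w2.png')
E
```

```text
[ 0.57578245 -0.03394655  0.13835672] [[ 0.665 -0.746 -0.003]
 [-0.746 -0.665  0.001]
 [-0.003  0.002 -1.   ]] 0.9188257781129076 2.1 [-2.64561877e-01  3.10014695e-01  1.69138044e+00 -2.25784048e-05
  1.14320622e+00  2.14893408e+00] [-0.28604281 -0.5519864  -0.6389262 ] 0.019
err tool [ 8.50125399e-04 -8.73251204e-04 -3.58332223e-06]
0.006 -1 [300.56690755 189.09076188]
0.006 1 [333.69074338 190.01037652]
0.019 -1 [300.72251613 192.37602957]
0.019 1 [333.62336191 193.29714483]
```

View pics/side2c.png

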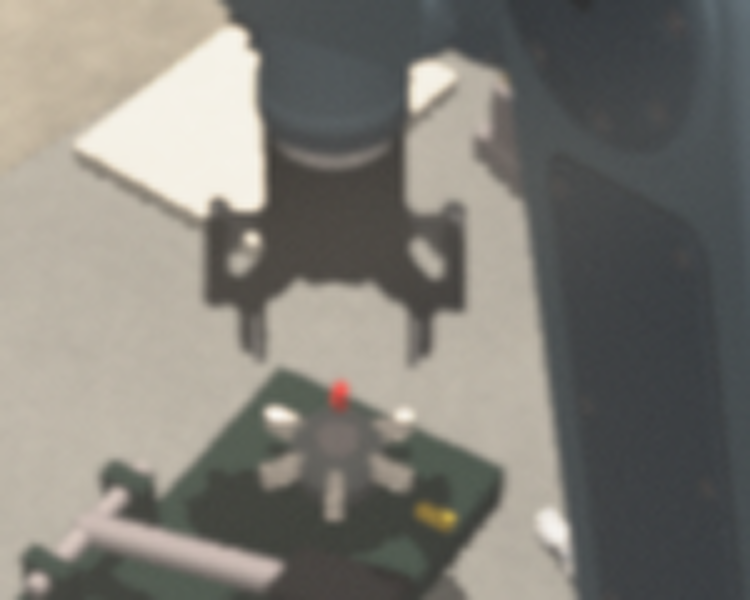

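View pics/w2.png

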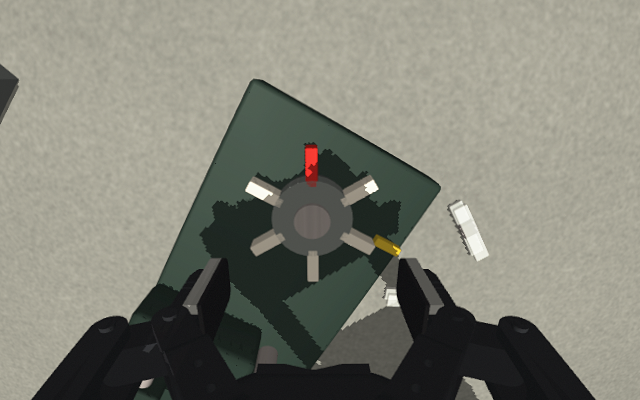

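The wrist view shows the red tooth pointing straight up at (311,143). The gap centres lie to the left and right, in line with the two fingertips. The side view puts the tips at about (301,192) and (333,193), which matches tip_extent = 19 mm. I'll lower both tips into opposite gaps.

Call:
{"api": "send_rows", "payload": {
  "dr": [
    [0,0,0],
    [0,0,0],
    [0,0,0],
    [0,0,0],
    [0,0,0],
    [0,0,0],
    [0,0,0],
    [0,0,0]
  ],
  "xyz": [
    [0.1,-0.1,1],
    [0.1,-0.1,2],
    [0.1,-0.1,3],
    [0.1,-0.1,4],
    [0.1,-0.1,5],
    [0.1,-0.1,6],
    [0.1,-0.1,6.7],
    [0.1,-0.1,7]
  ],
  "jaw": [92,92,92,92,92,92,92,92]
}}

```text
time_s: 3.2
eef_pos: [0.578, -0.0344, 0.0697]
eef_rot: [0.0, 0.914, -0.407, -0.0]
wrist_force: [0.2, 0.3, 0.2]
opening: 0.923
grasp_force: 0.0
```

Call:
{"api": "send_rows", "payload": {
  "dr": [
    [0,0,-1.4],
    [0,0,-2.8],
    [0,0,-4.2],
    [0,0,-5.6],
    [0,0,-7],
    [0,0,-8.5],
    [0,0,-10],
    [0,0,-10]
  ],
  "xyz": [
    [0,0,0],
    [0,0,0],
    [0,0,0],
    [0,0,0],
    [0,0,0],
    [0,0,0],
    [0,0,0],
    [0,0,0]
  ],
  "jaw": [92,92,92,92,92,92,92,92]
}}

```text
time_s: 4.2
eef_pos: [0.5785, -0.0345, 0.0705]
eef_rot: [0.0, 0.995, 0.104, 0.0]
wrist_force: [0.3, 0.9, -0.3]
opening: 0.92
grasp_force: 0.0
```

```bash
python3 - <<'E'
from h import *
o=ctrl.get_obs();print(o['eef_pos'],o['eef_rot'],o['wrist_force'],o['torque'],o['q'][5])
snap('wrist','w3.png')
E
```

```text
[ 0.57853345 -0.0345325   0.07054326] [1.14972798e-04 9.94596512e-01 1.03815591e-01 2.95387741e-04] [ 0.25090875  0.85927692 -0.2764925 ] [-0.01359836 -0.02081317 -0.00112341] 1.0984907313318366
```

View pics/w3.png

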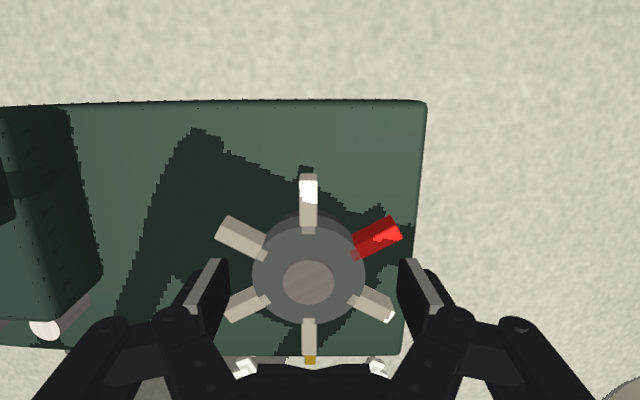

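The wheel didn't move: the red tooth is still at +120° relative to the pointer. I'll work out where the tips really are.

```bash
python3 - <<'E'
from h import *
from scipy.spatial.transform import Rotation as Ro
o=ctrl.get_obs();q=o['eef_rot'];T=Ro.from_quat([*q[1:],q[0]]).as_matrix();p=np.array(o['eef_pos'])
c=ctrl.calibration('wrist')
print('wheel',proj(c,[.577,-.034,.06]), 'axis obs at z.06',atz(c,(309,282),.06))
for d in(0,.006,.012,.019):
  for y in(-.039,-.045):
   for x in (-.011,.011): print(d,y,x,np.round(proj(c,p+T@[x,y,d])[0]))
im=snap('side','side3.png')
cv2.imwrite('pics/side3c.png',cv2.resize(im[150:250,250:390,::-1],None,fx=5,fy=5,interpolation=cv2.INTER_CUBIC))
E
```

```text
wheel [[312.52780208 276.70383673]] axis obs at z.06 [ 0.5737994  -0.03295358  0.06      ]
0 -0.039 -0.011 [229. 307.]
0 -0.039 0.011 [224. 265.]
0 -0.045 -0.011 [216. 307.]
0 -0.045 0.011 [210. 265.]
0.006 -0.039 -0.011 [232. 299.]
0.006 -0.039 0.011 [227. 258.]
0.006 -0.045 -0.011 [219. 299.]
0.006 -0.045 0.011 [214. 258.]
0.012 -0.039 -0.011 [234. 292.]
0.012 -0.039 0.011 [231. 252.]
0.012 -0.045 -0.011 [222. 292.]
0.012 -0.045 0.011 [218. 252.]
0.019 -0.039 -0.011 [238. 284.]
0.019 -0.039 0.011 [234. 245.]
0.019 -0.045 -0.011 [226. 284.]
0.019 -0.045 0.011 [222. 245.]
```

View pics/side3c.png

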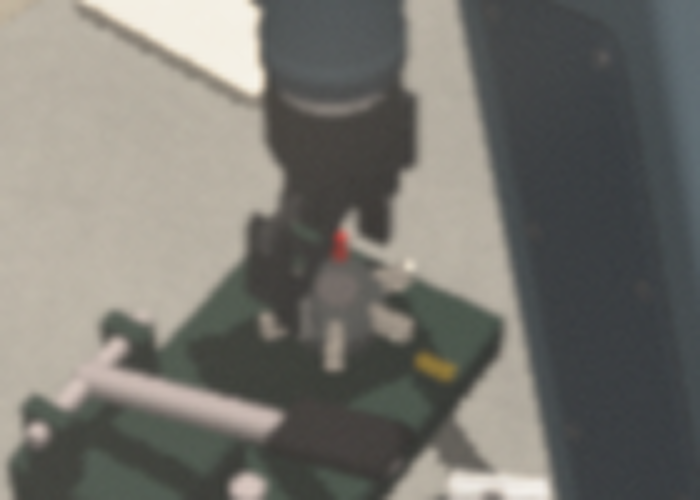

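The wrist view puts the pad tips only about 6 mm ahead of the TCP when open, so they passed some 4 mm above the wheel without touching it. I'll turn back 60° and go 15 mm lower.

Call:
{"api": "send_rows", "payload": {
  "dr": [
    [0,0,1.4],
    [0,0,2.8],
    [0,0,4.2],
    [0,0,5.6],
    [0,0,7],
    [0,0,8.5],
    [0,0,10],
    [0,0,10]
  ],
  "xyz": [
    [-0.2,-0.1,0],
    [-0.2,-0.1,0],
    [-0.2,-0.1,0],
    [-0.2,-0.1,0],
    [-0.2,-0.1,0],
    [-0.2,-0.1,0],
    [-0.2,-0.1,0],
    [-0.2,-0.1,0]
  ],
  "jaw": [92,92,92,92,92,92,92,92]
}}

```text
time_s: 5.3
eef_pos: [0.5762, -0.0339, 0.0704]
eef_rot: [-0.0, 0.913, -0.407, 0.0]
wrist_force: [0.9, -0.0, -0.4]
opening: 0.92
grasp_force: 0.0
```

Call:
{"api": "send_rows", "payload": {
  "dr": [
    [0,0,0],
    [0,0,0],
    [0,0,0],
    [0,0,0],
    [0,0,0],
    [0,0,0],
    [0,0,0],
    [0,0,0]
  ],
  "xyz": [
    [0,0,0.25],
    [0,0,0.5],
    [0,0,0.75],
    [0,0,1],
    [0,0,1.25],
    [0,0,1.5],
    [0,0,1.5],
    [0,0,1.5]
  ],
  "jaw": [92,92,92,92,92,92,92,92]
}}

```text
time_s: 6.3
eef_pos: [0.5762, -0.0339, 0.0553]
eef_rot: [-0.0, 0.914, -0.407, 0.0]
wrist_force: [0.8, 0.0, -0.1]
opening: 0.923
grasp_force: 0.0
```

Call:
{"api": "send_rows", "payload": {
  "dr": [
    [0,0,-1.4],
    [0,0,-2.8],
    [0,0,-4.2],
    [0,0,-5.6],
    [0,0,-7],
    [0,0,-8.5],
    [0,0,-10],
    [0,0,-10]
  ],
  "xyz": [
    [0,0,0],
    [0,0,0],
    [0,0,0],
    [0,0,0],
    [0,0,0],
    [0,0,0],
    [0,0,0],
    [0,0,0]
  ],
  "jaw": [92,92,92,92,92,92,92,92]
}}

```text
time_s: 7.3
eef_pos: [0.5762, -0.0339, 0.0554]
eef_rot: [0.0, 0.995, 0.104, 0.0]
wrist_force: [0.0, -0.6, -0.2]
opening: 0.922
grasp_force: 0.0
```

```bash
python3 - <<'E'
from h import *
o=ctrl.get_obs();print(o['eef_pos'],o['wrist_force'],o['torque'],o['q'][5])
im=ctrl.camera('wrist').astype(int)
m=(im[...,0]>150)&(im[...,1]<80)&(im[...,2]<80);v,u=np.where(m);print(len(u),u.mean(),v.mean())
cv2.imwrite('pics/w4.png',im[:,:,::-1])
E
```

```text
[ 0.57622517 -0.03392364  0.0554461 ] [ 0.00585824 -0.62124951 -0.20260856] [-0.0050985   0.02379872 -0.01178515] 1.0984732901083398
1017 309.9360865290069 209.59488692232054[ WARN:0@0.642] global loadsave.cpp:1063 imwrite_ Unsupported depth image for selected encoder is fallbacked to CV_8U.
```

View pics/w4.png

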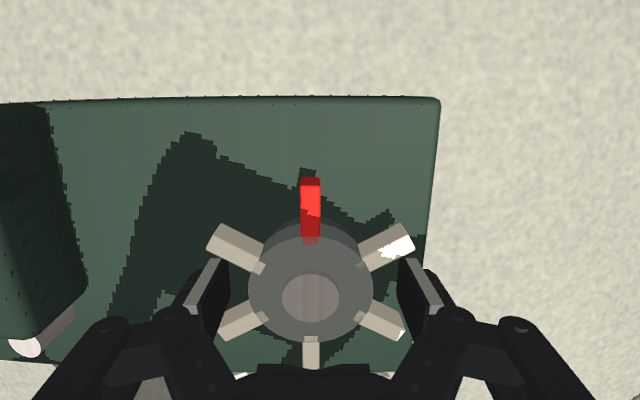

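One click is done: the red tooth turned with the hand and is again straight up at (310,210), so the wheel is at −3. Next click.

Call:
{"api": "send_rows", "payload": {
  "dr": [
    [0,0,-1.4],
    [0,0,-2.8],
    [0,0,-4.2],
    [0,0,-5.6],
    [0,0,-7],
    [0,0,-8.5],
    [0,0,-10],
    [0,0,-10]
  ],
  "xyz": [
    [0,0,0],
    [0,0,0],
    [0,0,0],
    [0,0,0],
    [0,0,0],
    [0,0,0],
    [0,0,0],
    [0,0,0]
  ],
  "jaw": [92,92,92,92,92,92,92,92]
}}

```text
time_s: 8.35
eef_pos: [0.5762, -0.0339, 0.0553]
eef_rot: [0.0, 0.81, 0.586, 0.0]
wrist_force: [-0.3, 0.5, -0.5]
opening: 0.923
grasp_force: 0.0
```

```bash
cat > red.py <<'E'
from h import *
o=ctrl.get_obs();print(o['eef_pos'],o['wrist_force'],o['q'][5],o['time_s'])
im=ctrl.camera('wrist').astype(int)
m=(im[...,0]>100)&(im[...,1]<60)&(im[...,2]<60);v,u=np.where(m);print(len(u),u.mean(),v.mean())
E
python3 red.py
```

```text
[ 0.57615709 -0.03391965  0.05534989] [-0.33988233  0.4913341  -0.53147892] 0.05368603735413635 8.35
1212 309.513201320132 203.47194719471946
```

Call:
{"api": "send_rows", "payload": {
  "dr": [
    [0,0,-1.4],
    [0,0,-2.8],
    [0,0,-4.2],
    [0,0,-5.6],
    [0,0,-7],
    [0,0,-8.5],
    [0,0,-10],
    [0,0,-10]
  ],
  "xyz": [
    [0,0,0],
    [0,0,0],
    [0,0,0],
    [0,0,0],
    [0,0,0],
    [0,0,0],
    [0,0,0],
    [0,0,0]
  ],
  "jaw": [92,92,92,92,92,92,92,92]
}}

```text
time_s: 9.4
eef_pos: [0.5761, -0.0339, 0.0553]
eef_rot: [0.0, 0.409, 0.913, 0.0]
wrist_force: [-0.3, 0.1, 0.6]
opening: 0.92
grasp_force: 0.0
```

```bash
python3 red.py
```

```text
[ 0.57612288 -0.03390792  0.05532024] [-0.25352602  0.11972011  0.64687758] -0.9925224431189713 9.4
1295 312.1583011583012 203.38378378378377
```

The red tooth has stayed straight up in the hand's view through both turns, so the wheel is at −1. This is the last click, then I'll lift.

Call:
{"api": "send_rows", "payload": {
  "dr": [
    [0,0,-1.4],
    [0,0,-2.8],
    [0,0,-4.2],
    [0,0,-5.6],
    [0,0,-7],
    [0,0,-8.5],
    [0,0,-10],
    [0,0,-10]
  ],
  "xyz": [
    [0,0,0],
    [0,0,0],
    [0,0,0],
    [0,0,0],
    [0,0,0],
    [0,0,0],
    [0,0,0],
    [0,0,0]
  ],
  "jaw": [92,92,92,92,92,92,92,92]
}}

```text
time_s: 10.45
eef_pos: [0.5761, -0.0339, 0.0553]
eef_rot: [0.0, -0.102, 0.995, -0.0]
wrist_force: [-0.6, 0.7, -0.0]
opening: 0.922
grasp_force: 0.0
```

```bash
python3 red.py
```

```text
[ 0.57611413 -0.03392962  0.05531385] [-0.59304061  0.68821054 -0.00363045] -2.039229925082129 10.45
1223 315.1741618969746 203.63368765331154
```

Call:
{"api": "send_rows", "payload": {
  "dr": [
    [0,0,0],
    [0,0,0],
    [0,0,0],
    [0,0,0],
    [0,0,0],
    [0,0,0],
    [0,0,0],
    [0,0,0]
  ],
  "xyz": [
    [0,0,-0.5],
    [0,0,-1.5],
    [0,0,-3],
    [0,0,-6],
    [0,0,-10],
    [0,0,-14],
    [0,0,-18],
    [0,0,-18]
  ],
  "jaw": [92,92,92,92,92,92,92,92]
}}

```text
time_s: 11.5
eef_pos: [0.5785, -0.0345, 0.2409]
eef_rot: [0.004, -0.104, 0.995, -0.002]
wrist_force: [0.3, -0.0, -0.4]
opening: 0.92
grasp_force: 0.0
```

```bash
python3 red.py; python3 - <<'E'
from h import *
from scipy.spatial.transform import Rotation as Ro
o=ctrl.get_obs();q=o['eef_rot'];T=Ro.from_quat([*q[1:],q[0]]).as_matrix();p=np.array(o['eef_pos']);print(np.round(T,3),p,o['q'])
c=ctrl.calibration('wrist');im=snap('wrist','w5.png')
print('pad',proj(c,[.437,.103,.164]),'ptr',proj(c,[.523,-.0454,.038]))
print(T.T@(np.array([.437,.103,.235])-p))
E
```

```text
[ 0.57849588 -0.03445931  0.24091442] [ 0.3254273  -0.0391836  -0.35430618] -2.0438840435654995 11.5
262 372.2328244274809 158.85114503816794
[[-0.978 -0.207  0.005]
 [-0.207  0.978 -0.001]
 [-0.005 -0.002 -1.   ]] [ 0.5771962  -0.0341595   0.23830577] [-2.64274319e-01  1.95225831e-01  1.61500036e+00 -1.65296525e-05
  1.32627256e+00 -2.04394855e+00]
pad [[590.02464463  46.48581117]] ptr [[312.91585106 115.89415718]]
[0.10871955 0.16325677 0.00243234]
```

View pics/w5.png

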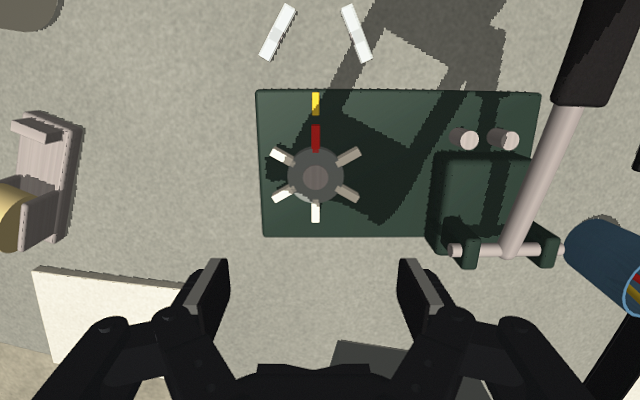

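The wrist view shows the red tooth (315,138) in line with the yellow pointer (315,104), so the wheel is at 0. The near end of the pad spans (552,103) to (607,105). I'll check the pad's estimated position against that while moving over it with the jaws shut.

Call:
{"api": "send_rows", "payload": {
  "dr": [
    [0,0,0],
    [0,0,0],
    [0,0,0],
    [0,0,0],
    [0,0,0],
    [0,0,0],
    [0,0,0],
    [0,0,0]
  ],
  "xyz": [
    [1.5,2.3,0],
    [3,4.6,0],
    [4.5,6.9,0],
    [6,9.2,0],
    [7.5,11.5,0],
    [9,13.8,0],
    [10.9,16.3,0],
    [10.9,16.3,0]
  ],
  "jaw": [60,30,0,0,0,0,0,0]
}}

```text
time_s: 12.6
eef_pos: [0.4335, 0.1039, 0.234]
eef_rot: [-0.001, -0.105, 0.994, 0.0]
wrist_force: [0.5, -0.1, 0.4]
opening: 0.002
grasp_force: 0.0
```

```bash
python3 - <<'E'
from h import *
from scipy.spatial.transform import Rotation as Ro
o=ctrl.get_obs();q=o['eef_rot'];T=Ro.from_quat([*q[1:],q[0]]).as_matrix();p=np.array(o['eef_pos']);print(np.round(T,3),p,o['opening'],o['time_s'],o['wrist_force'])
print(T.T@(np.array([.437,.103,p[2]])-p))
y=.208;R=np.array([[np.cos(y),-np.sin(y),0],[np.sin(y),np.cos(y),0],[0,0,1]])
# w5 camera pose: hand frame offset is fixed; rebuild from current calibration
c=ctrl.calibration('wrist');C=np.array(c['world_from_camera'])
H=np.eye(4);H[:3,:3]=T;H[:3,3]=p;E=np.linalg.inv(H)@C
T5=np.array([[-.978,-.207,.005],[-.207,.978,-.001],[-.005,-.002,-1]]);H5=np.eye(4);H5[:3,:3]=T5;H5[:3,3]=[.5772,-.03416,.2383]
c5=dict(c);c5['world_from_camera']=H5@E
print('ptr',proj(c5,[.523,-.0454,.038]))
for z in(.155,.164,.173):
  P=np.array([.437,.103,z])
  for w in(-.018,.018): print(z,w,proj(c5,P+R@[.0336,w,-.0097])[0])
E
```

```text
[[-0.978 -0.21  -0.003]
 [-0.21   0.978  0.   ]
 [ 0.003  0.001 -1.   ]] [0.43351601 0.10393539 0.23401097] 0.001591386556251882 12.6 [ 0.4828564  -0.07091515  0.40703936]
[-3.21063732e-03 -1.64464859e-03 -1.03204269e-05]
ptr [[312.82787191 115.88681059]]
0.155 -0.018 [532.90023123 101.75336107]
0.155 0.018 [582.43776345 103.66963311]
0.164 -0.018 [541.66416562 102.50826117]
0.164 0.018 [592.68704539 104.57956572]
0.173 -0.018 [551.11856498 103.34155738]
0.173 0.018 [603.66702276 105.58767463]
```

Call:
{"api": "send_rows", "payload": {
  "dr": [
    [0,0,0],
    [0,0,0],
    [0,0,0],
    [0,0,0],
    [0,0,0],
    [0,0,0],
    [0,0,0],
    [0,0,0]
  ],
  "xyz": [
    [0,-0.1,1],
    [0,-0.1,2],
    [0,-0.1,3],
    [0,-0.1,3.5],
    [0,-0.1,4],
    [0,-0.1,4.5],
    [0,-0.1,5],
    [0,-0.1,5]
  ],
  "jaw": [0,0,0,0,0,0,0,0]
}}

```text
time_s: 13.6
eef_pos: [0.4361, 0.1018, 0.1859]
eef_rot: [0.0, -0.105, 0.995, -0.0]
wrist_force: [-1.9, -1.1, 7.0]
opening: -0.0
grasp_force: 3.2
```

Call:
{"api": "send_rows", "payload": {
  "dr": [
    [0,0,0],
    [0,0,0],
    [0,0,0],
    [0,0,0],
    [0,0,0],
    [0,0,0],
    [0,0,0],
    [0,0,0]
  ],
  "xyz": [
    [0,0,0.4],
    [0,0,0.8],
    [0,0,1.2],
    [0,0,1.6],
    [0,0,2],
    [0,0,2.5],
    [0,0,3],
    [0,0,3]
  ],
  "jaw": [0,0,0,0,0,0,0,0]
}}

```text
time_s: 14.6
eef_pos: [0.4353, 0.1017, 0.1556]
eef_rot: [-0.001, -0.105, 0.995, -0.0]
wrist_force: [-5.3, -1.1, 8.9]
opening: 0.002
grasp_force: 4.4
```

Call:
{"api": "send_rows", "payload": {
  "dr": [
    [0,0,0],
    [0,0,0],
    [0,0,0],
    [0,0,0],
    [0,0,0],
    [0,0,0],
    [0,0,0],
    [0,0,0]
  ],
  "xyz": [
    [0.4,0,0.3],
    [0.5,0,0.7],
    [0.5,0,1.1],
    [0.6,0,1.5],
    [0.6,0,1.9],
    [0.6,0,2.2],
    [0.6,0,2.4],
    [0.6,0,2.4]
  ],
  "jaw": [0,0,0,0,0,0,0,0]
}}

```text
time_s: 15.6
eef_pos: [0.4333, 0.1011, 0.1337]
eef_rot: [0.004, -0.104, 0.995, 0.0]
wrist_force: [2.1, 3.8, 10.1]
opening: -0.004
grasp_force: 5.3
```

Call:
{"api": "send_rows", "payload": {
  "dr": [
    [0,0,0],
    [0,0,0],
    [0,0,0],
    [0,0,0],
    [0,0,0],
    [0,0,0],
    [0,0,0],
    [0,0,0]
  ],
  "xyz": [
    [0,0,0.1],
    [0,0,0.2],
    [0,0,0.3],
    [0,0,0.4],
    [0,0,0.4],
    [0,0,0.4],
    [0,0,0.4],
    [0,0,0.4]
  ],
  "jaw": [0,0,0,0,0,0,0,0]
}}

```text
time_s: 16.6
eef_pos: [0.4333, 0.1011, 0.1299]
eef_rot: [0.004, -0.104, 0.995, 0.0]
wrist_force: [1.9, 3.9, 11.9]
opening: -0.004
grasp_force: 5.4
```

Call:
{"api": "send_rows", "payload": {
  "dr": [
    [0,0,0],
    [0,0,0],
    [0,0,0],
    [0,0,0],
    [0,0,0],
    [0,0,0],
    [0,0,0],
    [0,0,0]
  ],
  "xyz": [
    [0,0,0.1],
    [0,0,0.2],
    [0,0,0.3],
    [0,0,0.4],
    [0,0,0.4],
    [0,0,0.4],
    [0,0,0.4],
    [0,0,0.4]
  ],
  "jaw": [0,0,0,0,0,0,0,0]
}}

```text
time_s: 17.6
eef_pos: [0.4335, 0.1011, 0.1269]
eef_rot: [0.004, -0.105, 0.995, -0.0]
wrist_force: [-3.1, 2.5, 22.0]
opening: 0.0
grasp_force: 11.0
```

Call:
{"api": "send_rows", "payload": {
  "dr": [
    [0,0,0],
    [0,0,0],
    [0,0,0],
    [0,0,0],
    [0,0,0],
    [0,0,0],
    [0,0,0],
    [0,0,0]
  ],
  "xyz": [
    [0,0,0.05],
    [0,0,0.1],
    [0,0,0.1],
    [0,0,0.1],
    [0,0,0.1],
    [0,0,0.1],
    [0,0,0.1],
    [0,0,0.1]
  ],
  "jaw": [0,0,0,0,0,0,0,0]
}}

```text
time_s: 18.6
eef_pos: [0.4336, 0.1012, 0.1267]
eef_rot: [0.004, -0.105, 0.995, -0.0]
wrist_force: [-5.3, 2.4, 30.1]
opening: 0.002
grasp_force: 15.2
```

The tip moved only 0.2 mm while the force rose 8 N, so the lever is on its hard stop. I'll let it rise gently and back off.

Call:
{"api": "send_rows", "payload": {
  "dr": [
    [0,0,0],
    [0,0,0],
    [0,0,0],
    [0,0,0],
    [0,0,0],
    [0,0,0],
    [0,0,0],
    [0,0,0]
  ],
  "xyz": [
    [0,0,-0.6],
    [-0.1,0,-1.5],
    [-0.2,0,-2.5],
    [-0.3,0,-3.5],
    [-0.4,0,-4.5],
    [-0.5,0,-5.5],
    [-0.5,0,-6.5],
    [-0.5,0,-7.5]
  ],
  "jaw": [0,0,0,0,0,0,0,0]
}}

```text
time_s: 19.6
eef_pos: [0.4361, 0.1017, 0.1987]
eef_rot: [0.002, -0.105, 0.995, -0.0]
wrist_force: [-0.3, -0.1, 0.4]
opening: -0.002
grasp_force: 0.0
```

Call:
{"api": "send_rows", "payload": {
  "dr": [
    [0,0,0],
    [0,0,0],
    [0,0,0],
    [0,0,0],
    [0,0,0],
    [0,0,0],
    [0,0,0],
    [0,0,0]
  ],
  "xyz": [
    [0,0,-1],
    [0,0,-3],
    [0,0,-5],
    [0,0,-7],
    [1,0,-8],
    [3,0,-8],
    [5,0,-8],
    [5,0,-8]
  ],
  "jaw": [0,0,0,0,0,0,0,0]
}}

```text
time_s: 20.6
eef_pos: [0.3845, 0.0912, 0.2768]
eef_rot: [-0.0, -0.104, 0.995, 0.0]
wrist_force: [0.2, 0.4, 0.2]
opening: 0.002
grasp_force: 0.0
```

```bash
python3 - <<'E'
from h import *
o=ctrl.get_obs();print(o['eef_pos'],o['wrist_force'],o['time_s'])
s=snap('side','s9.png').astype(int);a=cv2.imread('pics/side1.png')[:,:,::-1].astype(int)
for n,im in(('before',a),('now',s)):
    c=im[180:290,235:375]
    y=(c[...,0]>170)&(c[...,1]>120)&(c[...,2]<80); r=(c[...,0]>150)&(c[...,1]<80)&(c[...,2]<80)
    out=[]
    for m in(y,r):
        v,u=np.where(m);out.append((len(u),round(u.mean()+235,1),round(v.mean()+180,1)) if len(u) else 0)
    print(n,out)
# punch shift: compare gray in punch region away from wheel, occlusion
g=[cv2.GaussianBlur(im[235:285,240:330].astype(np.float32).mean(2),(3,3),0) for im in(a,s)]
print(cv2.phaseCorrelate(g[0],g[1]))
c=ctrl.calibration('side');Rz=.208;R=np.array([[np.cos(Rz),-np.sin(Rz)],[np.sin(Rz),np.cos(Rz)]])
print('red expected end',proj(c,[*(np.array([.577,-.034])+R@[-.04,0]),.06]))
E
```

```text
[0.3844996  0.09124193 0.27676024] [0.1575101  0.40178832 0.23956382] 20.6
before [(5, np.float64(336.8), np.float64(223.2)), 0]
now [0, 0]
((0.023729671020475962, -0.019536846633045002), 1.0739209746652179)
red expected end [[328.83967974 212.49886522]]
```

```bash
python3 - <<'E'
from h import *
y=.208;R=np.array([[np.cos(y),-np.sin(y)],[np.sin(y),np.cos(y)]]);W=np.array([.577,-.034])
for n in('top','side','wrist'):
    c=ctrl.calibration(n);im=ctrl.camera(n).astype(int)
    m=(im[...,0]>90)&(im[...,1]<.5*im[...,0])&(im[...,2]<.5*im[...,0])
    k,l,st,ce=cv2.connectedComponentsWithStats(m.astype(np.uint8))
    e=proj(c,[[*(W+R@[-.04*np.cos(a),-.04*np.sin(a)]),.06] for a in(0,1.047,-1.047)])
    print(n,'expected at 0,+1,-1',np.round(e).tolist(),[ (np.round(x).tolist(),s[4]) for x,s in zip(ce[1:],st[1:]) if np.hypot(*(x-e[0]))<40])
t=cv2.imread('pics/top1.png').astype(np.float32).mean(2);b=ctrl.camera('top').astype(np.float32).mean(2)
print(np.abs(t-b)[195:245,265:292].mean(),np.abs(t-b)[150:225,250:360].mean())
E
```

```text
top expected at 0,+1,-1 [[336.0, 196.0], [347.0, 187.0], [322.0, 191.0]] [([336.0, 195.0], np.int32(31))]
side expected at 0,+1,-1 [[329.0, 212.0], [329.0, 202.0], [316.0, 217.0]] [([328.0, 215.0], np.int32(5))]
wrist expected at 0,+1,-1 [[178.0, 267.0], [153.0, 280.0], [208.0, 281.0]] [([180.0, 267.0], np.int32(145))]
16.228395 4.9557576
```

```bash
python3 - <<'E'
from h import *
a,s=[cv2.imread('pics/'+f).astype(float).mean(2) for f in('side1.png','s9.png')]
print('pad area diff',np.abs(a-s)[226:246,300:334].mean())
print(ctrl.hand_in())
E
```

```text
pad area diff 2.414705882352941
the job is handed in; nothing more can be done
None
```

The job is handed in: I turned the wheel four clicks counter-clockwise until the red tooth rested at the yellow pointer, then pressed the lever to its hard stop (about 30 N) and let it spring back up. I used both open fingertips in opposite gaps of the wheel rather than a single fingertip, and the cameras showed no movement of the punch.

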